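# Hang the sharps bin bracket on its headed stud

## Task

Hang the yellow sharps bin on the stud of the grey stand: slip the round hole of its white back plate over the stud's head, press the plate back against the spring collar, and slide the bin down until the stud is fully home at the top of the narrow slot. Be gentle, no push harder than about 15 N, and keep the bin upright. Let go of it hanging straight, and leave the stand and the other things on the table undisturbed.

Things in the scene. Friction and masses are not known exactly. Their poses are not given: they have to be found in the camera images.
- sharps_bin: Loose yellow sharps bin fixed in a white steel bracket, upright on the table, 0.25 to 0.5 kg in all. Origin: rear face of the bracket's back plate, mid-width, at the underside. x points out of the plate to the bin's front, y along its width, z up. Plate 84 wide, 4 thick (x 0 to 4), 186 tall. Bin: x 4 to 83, 84 wide, to z 96; red lid 82 wide, to z 104.
- hood (a point): The grip: middle of the red hood on the bin's lid, 10 below its top, 44 in front of the plate's rear face, 132 above the underside. The hood is 44 wide in y, 46 long in x, 38 tall (z 104 to 142). Axes as sharps_bin
- keyhole_entry (a point): Centre of the keyhole's round hole (22 across, through the plate), on the plate's rear face, 150 above the bin's underside. A slot 11 wide goes up from it, ending 24 above this centre. Axes as sharps_bin
- keyhole_seat (a point): Where the stud's axis passes when the bin is fully home: in the slot, 4 below its top end, 20 above keyhole_entry, on the plate's rear face. Axes as sharps_bin
- stand: Fixed grey bench-top stand: upright panel 206 wide, 12 thick, 230 tall, on a base plate 10 thick (x -90 to 100, 210 wide). Origin: at table height in the panel's front face, mid-width. x points level out of the face, y along the panel, z up. A rail across the panel at z 200 holds the stud. Two rubber bumpers 20 across, 7 thick, at z 80, y +-16 carry the lower part of the plate.
- rail_mid (a point): On the rail's midline, 12 out from the panel's face, 200 above the table; axes as stand. The steel stud is clamped in the rail by hand, up to 20 mm to either side of here along y (not measured: see it or feel for it); height and stand-off are exact. x points out along it. Shank 8 across; head 18 across, 4.5 thick, its rear face at this point's x, front edge chamfered 1.2.
- collar (a joint): The black spring collar on the stud's shank behind the head, 30 across, 3 thick: how far it is pushed towards the panel, 0 to 0.006 m. At 0 its face is 1 mm behind the head; 3 N starts it, 1.2 N more per mm. About 0.003 with the 4 mm plate nipped between it and the head. That nip rubs: sliding the bin down takes 3 to 12 N. Keep every push below some 15 N.
- prep_bottle: Bystander: brown bottle, 56 across, 150 tall. Origin at the centre of its underside
- bowl: Bystander: steel bowl, 100 across, 40 tall. Origin at the centre of its underside
- swab_carton: Bystander: green carton, 60 x 100, 45 tall. Origin at the centre of its underside

How it is judged (in metres and radians):
On the way, in this order (a step that is already met when the one before it is completed fails the run):
1. the round hole is over the stud's head and the plate presses the collar back (y of keyhole_entry in the frame of stand between -0.024 and 0.024 m and z of keyhole_entry in the frame of stand between 0.194 and 0.208 m and x of keyhole_entry in the frame of stand below 0.0095 m and value of joint collar above 0.0015 m), for 0.1 s.
2. the bin is slid down, the plate behind the head, until the stud is at the top of the slot (y of keyhole_seat in the frame of stand between -0.024 and 0.024 m and z of keyhole_seat in the frame of stand between 0.197 and 0.2015 m and x of keyhole_seat in the frame of stand between 0.005 and 0.0102 m and value of joint collar above 0.0012 m), for 0.2 s.
At the end, for the whole second after the job is handed in: The bin hangs released and still on the stud: the stud at the top of the narrow slot (within 1.5 mm), the plate behind the stud's head, the bin upright within 3.5 degrees (all of step 2 and angle between sharps_bin's own z axis and vertical below 0.06 rad and angle between the x axis of sharps_bin and the x axis of stand, either way round below 0.07 rad and linear speed of sharps_bin below 0.02 m/s); the robot touches nothing.
It fails at once if the bin is forced: more than 40 N between the bin and the stand, all contacts added up (contact force between sharps_bin and stand above 40 N).
It fails at once if the bin is tipped more than 25 degrees (angle between sharps_bin's own z axis and vertical above 0.44 rad).
It fails at once if a bystander is pushed more than 20 mm or the bottle is knocked over (distance of any of prep_bottle, bowl, swab_carton from where it was at the start of the episode above 0.02 m).
It fails at once if the robot strikes the stand with more than 15 N (contact force between any of the arm, the fingers and stand above 15 N).
It also fails if it takes over 70 s, if anything falls off the work surface, if the arm or the gripper's body presses on something with over 40 N, if the wrist force passes 120 N, or if a joint passes its speed limit or range.

## Robot

A 7-joint arm with a two-finger parallel gripper is mounted at the origin on the work surface. World frame = base frame: x ahead of the robot, y to its left, z up, the work surface at z = 0. Lengths are in m, angles in degrees, forces in N, time in s.
With the tool pointing down it reaches from about 0.425 to 1.025 m from the base axis. Payload 3.6 kg.
Tool frame: the origin (TCP) lies between the finger pads; the fingertips stand 19 mm ahead of it and the grasp point (between the pads) is the TCP; z points along the fingers, y is the line along which they close (so a half turn about z gives the same grasp; the last joint's range is limited). The gripper opens to 85 mm and grips with 20 to 120 N. Pads are 22 mm wide; open, the fingers measure 114 mm over their backs; the gripper's body (76 mm by 85 mm) begins 54 mm behind the grasp point. The pads swing forward as they close: fully open they stand 13 mm farther back than shut.
Start: joints at [67.695, 33.873, 2.773, 92.16, -1.908, 54.013, -1.931], TCP at [0.211, -0.694, 0.215] pointing down, gripper open.
Joint ranges: [-153.93, 153.93], [-27.13, 128.08], [-72.61, 78.16], [10.71, 143.7], [-87.88, 267.88], [4.46, 118.87], [-176.78, 176.78]. Speed limits (degrees/s): [147.25, 147.25, 180, 180, 180, 180, 180].

## Interface

Orientations are given as a 3x3 rotation matrix whose columns are the frame's x, y, z axes.
In Python, from rig import readout, cams, r gives the robot as it stands. The module is installed in compiled form; this text tells all that it offers.
- The arm moves only by the tool drive_tool, never from a script. Its arguments are lists of equal length, an entry for each row: "gripper": the opening, from 0 (shut) to 1 (fully open); "xyz": the shift along the tool's x, y, z in mm, a list of three; "twist": the turn about the tool's z in rad. A call has exactly 8 rows; each row shifts and turns the commanded pose from where the row before left it, along the tool's axes as they then stand; what a row does not reach is not made up. A row lasts 1/12 s, in which the tool goes at most 41.7 mm and 7.16 degrees, less where a joint would pass 70% of its speed; a pose out of reach is approached as far as the arm can. A call is refused whole if a number of a shift passes 41.7 or a number of a turn 0.125, either way. A call with a gripper value outside its range is refused whole. The fingers move at their own pace and stop on an object; the grip force is fixed at half the most. Time passes only in rows, so rows that do not move let the fingers close, or fill a call up. It gives the time, the measured TCP pose, the force, the opening and the grip force at its end, in the units of the state.
- readout.get_obs(): the state, without advancing time (a new reading comes with each control period).
- cams.camera(name): name is "scene" or "top" or "wrist"; returns the picture (420x560x3 uint8, blue, green, red); there is no depth.
- cams.camera_info(name): a dict with "K" (3x3 intrinsics, pixels), "extrinsics" (4x4, takes a point from world to camera coordinates). Camera axes: x right, y up, looking along -z (the intrinsics and any distortion apply to the point x, -y, -z); pixel columns grow to the right and rows downward; lengths in m; the calibration is good to about 2 mm. A picture is of the moment at which its call begins: read the wrist's pose just before it. camera_info takes no time and is no camera call; for the wrist camera it gives the pose at the moment of the call.
- r.close_job(): hands the job in; it is judged then, once.
The state is a dict: "clock": time; "joint_pos": joint angles; "joint_velocities": joint speeds; "joint_efforts": joint torques, N m; "ee_pos": TCP position; "tool_rot": TCP orientation; "ft_force": force on the tool from outside, world axes, zero at the start; "wrist_torque": the same for the moment, N m; "width": finger opening in m; "grasp_force": force on a finger pad.
Only numpy, scipy, OpenCV 4.12 (cv2) and the standard library are available. Lean on these libraries where they do the work, as an engineer would, in place of code of your own. Each camera call takes 0.05 s, during which the arm holds its last target. There are 200 camera calls.

## Working session

There is one attempt and no reset: what is moved stays moved. The work goes in short steps, Python scripts to look and compute and a tool call to move; the robot and the scene stay as the last step left them, time stands still between calls to the robot, and variables do not carry over. Pictures are saved under pics/ and viewed, at most 10 in all, crops included, and the job is handed in when it is done.

Besides the shell and the picture viewer there is one more tool, called after "Request:" as name(argument=value, ...) on one line, values as JSON. drive_tool: Moves the arm, as the interface text tells. Its arguments: {"type":"object","properties":{"gripper":{"type":"array"},"xyz":{"type":"array"},"twist":{"type":"array"}},"required":["gripper","xyz","twist"]}

```bash
mkdir -p pics
python3 - <<'E'
from rig import readout,cams,r
import cv2,numpy as np
o=readout.get_obs()
for k in('clock','ee_pos','tool_rot','ft_force','width'):print(k,np.round(o[k],3))
for n in("scene","top"):
    im=cams.camera(n);cv2.imwrite(f'pics/{n}0.png',im)
    i=cams.camera_info(n);print(n,np.round(i['K'],1).tolist(),np.round(i['extrinsics'],4).tolist(),[k for k in i])
E
```

```text
clock 0.0
ee_pos [ 0.211 -0.693  0.214]
tool_rot [[ 0.957  0.292 -0.001]
 [ 0.292 -0.957  0.002]
 [-0.    -0.002 -1.   ]]
ft_force [ 0.436 -0.319  0.954]
width 0.085
scene [[434.0, 0.0, 273.0], [0.0, 434.0, 204.4], [0.0, 0.0, 1.0]] [[-0.8216, 0.5698, -0.0168, 0.4479], [-0.3152, -0.4296, 0.8462, 0.0602], [0.4749, 0.7006, 0.5325, -1.2826], [0.0, 0.0, 0.0, 1.0]] ['K', 'extrinsics']
top [[441.1, 0.0, 282.4], [0.0, 441.1, 215.3], [0.0, 0.0, 1.0]] [[0.014, -0.9999, -0.0018, 0.0202], [0.9874, 0.0135, 0.1576, -0.5716], [-0.1575, -0.004, 0.9875, -1.038], [0.0, 0.0, 0.0, 1.0]] ['K', 'extrinsics']
```

View pics/scene0.png

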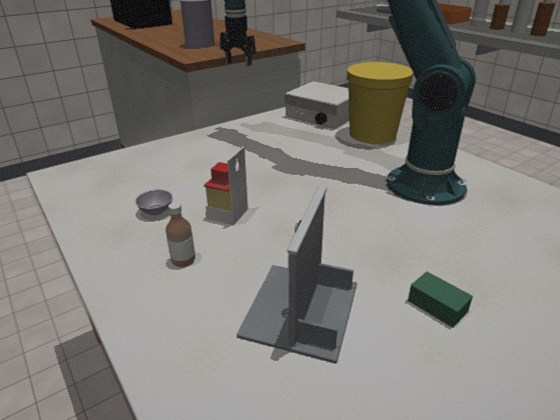

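View pics/top0.png

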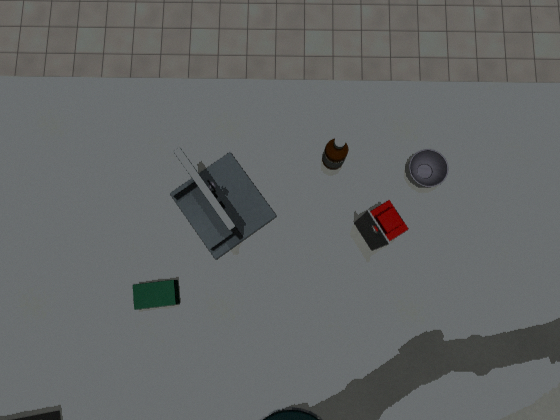

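The top view shows the stand's base corners near (231,153), (276,215), (217,258) and (171,195), with its front facing up-right. The red hood is at about (390,220), with the bin's plate behind it at (370,232). In the scene view the stand is at (310,270), the bin at (225,190), the bottle at (180,240), the bowl at (154,203) and the carton at (440,298).

```bash
cat > h.py <<'E'
from rig import readout,cams,r
import cv2,numpy as np
def ray(i,u,v):
    E=i['extrinsics'];K=i['K'];d=np.array([(u-K[0,2])/K[0,0],-(v-K[1,2])/K[1,1],-1.])
    return -E[:3,:3].T@E[:3,3],E[:3,:3].T@d
def onz(i,u,v,z):
    c,d=ray(i,u,v);return c+d*(z-c[2])/d[2]
def proj(i,P):
    p=i['extrinsics'][:3,:3]@np.asarray(P,float)+i['extrinsics'][:3,3];K=i['K']
    return np.array([K[0,2]-K[0,0]*p[0]/p[2],K[1,2]+K[1,1]*p[1]/p[2]])
def red(im):
    h=cv2.cvtColor(im,cv2.COLOR_BGR2HSV)
    return ((((h[...,0]<8)|(h[...,0]>172))&(h[...,1]>150)&(h[...,2]>60))*255).astype(np.uint8)
E
python3 - <<'E'
from h import *
im=cv2.imread('pics/top0.png');i=cams.camera_info('top')
m=red(im);c=max(cv2.findContours(m,0,2)[0],key=cv2.contourArea)
R=cv2.minAreaRect(c);print(R);b=cv2.boxPoints(R);print(np.round([onz(i,*p,.104) for p in b],3))
q=[onz(i,*p,.01)[:2] for p in [(231,153),(276,215),(217,258),(171,195)]];print('base',np.round(q,3))
q=np.array(q);f=(q[0]+q[1]-q[2]-q[3]);s=(q[0]+q[3]-q[1]-q[2]);print(np.degrees([np.arctan2(f[1],f[0]),np.arctan2(s[1],s[0])]),q.mean(0),np.linalg.norm(f)/2,np.linalg.norm(s)/2)
a=cv2.resize(im[135:270,150:290],None,fx=4,fy=4,interpolation=2);d=cv2.resize(im[190:260,340:420],None,fx=4,fy=4,interpolation=2)
o=np.zeros((540,800,3),np.uint8);w=np.hstack([a,np.vstack([d,np.zeros((540-280,320,3),np.uint8)])])[:, :800];cv2.imwrite('pics/c1.png',np.clip(w.astype(float)*2,0,255).astype(np.uint8))
E
```

```text
((388.8628845214844, 219.78907775878906), (35.382320404052734, 21.967226028442383), 56.97612762451172)
[[ 0.575 -0.176  0.104]
 [ 0.604 -0.219  0.104]
 [ 0.535 -0.262  0.104]
 [ 0.506 -0.219  0.104]]
base [[0.739 0.164]
 [0.577 0.045]
 [0.466 0.19 ]
 [0.625 0.314]]
[-52.82231807  37.19636765] [0.60198983 0.17819334] 0.18544714191666037 0.20107927809525017
```

View pics/c1.png

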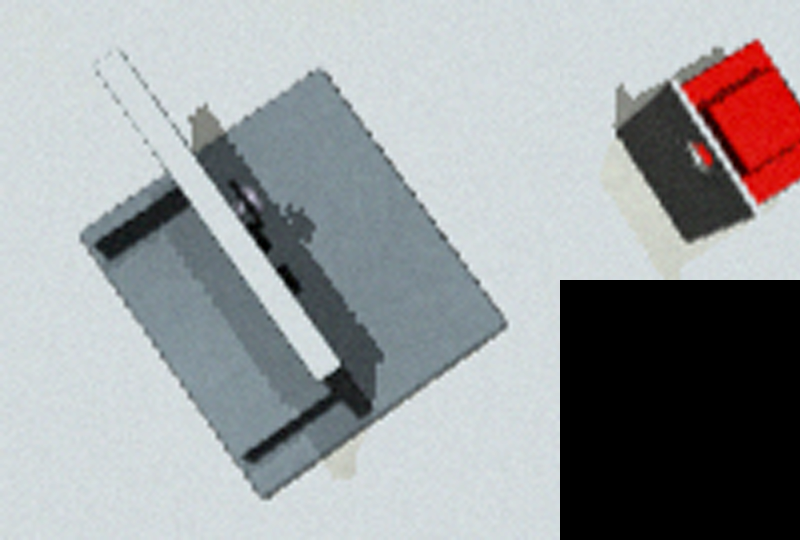

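The enlarged crop gives the stand's base corners at (230.5,152), (276.8,216.3), (216.3,259.5) and (170,194.3). The stud head is at about (211.8,184), and the rim of the bin's plate runs from (368,211) to (389.3,243.3).

Run:
```python
from h import *
i=cams.camera_info('top')
q=np.array([onz(i,*p,.01)[:2] for p in [(230.5,152),(276.8,216.3),(216.3,259.5),(170,194.3)]])
f=(q[0]+q[1]-q[2]-q[3])/2;s=(q[0]+q[3]-q[1]-q[2])/2
print(np.linalg.norm(f),np.linalg.norm(s),np.degrees(np.arctan2(f[1],f[0])),np.degrees(np.arctan2(s[1],s[0])))
y=np.arctan2(f[1],f[0])*.5+.5*(np.arctan2(s[1],s[0])-np.pi/2)
X=np.array([np.cos(y),np.sin(y)]);Y=np.array([-X[1],X[0]]);O=q.mean(0)-.005*X
print('stand',O,np.degrees(y))
for n,p,z in [('head',(211.8,183.8),.2),('rim',(177,149),.23),('rim',(232,229),.23)]:
    P=onz(i,*p,z)[:2]-O;print(n,P@X,P@Y)
a=onz(i,368,211.25,.186)[:2];b=onz(i,389.25,243.25,.186)[:2]
d=a-b;yb=np.arctan2(d[1],d[0])-np.pi/2;Xb=np.array([np.cos(yb),np.sin(yb)])
print('plate len',np.linalg.norm(d),np.degrees(yb));B=(a+b)/2-.002*Xb;print('bin',B,'hood',B+.044*Xb, 'head-on target')
```

```text
0.18782890319800855 0.20704483477210048 -53.11818001424779 36.72949165450139
stand [0.59834247 0.18308888] -53.194344179873205
head 0.011942017966510482 0.00840376475830363
rim -0.004659918144329823 0.10362212448939224
rim -0.008236453162674679 -0.10136821351780376
plate len 0.0807538263407416 -57.238402033787764
bin [ 0.52493657 -0.17521799] hood [ 0.54874693 -0.21221889] head-on target
```

```bash
cat >> h.py <<'E'
def tool():
    o=readout.get_obs();return np.array(o['ee_pos']),np.array(o['tool_rot'])
def go(P,yaw=None):
    "shift in current tool axes (mm) to world P and the twist (rad) that brings tool x to yaw (deg)"
    p,R=tool();print('xyz',np.round(R.T@(np.array(P)-p)*1e3,1),'yaw now',round(np.degrees(np.arctan2(R[1,0],R[0,0])),2))
    if yaw is not None:
        t=np.arctan2(R[1,0],R[0,0])-np.radians(yaw);print('twist',round((t+np.pi)%(2*np.pi)-np.pi,4))
E
python3 - <<'E'
from h import *
p,R=tool();E=cams.camera_info('wrist')['extrinsics'];c=-E[:3,:3].T@E[:3,3]
print('cam in tool',R.T@(c-p)*1e3,'dir',R.T@-E[2,:3],'up',R.T@E[1,:3])
go([.549,-.212,.3])
i=cams.camera_info('top')
for n,pt,z in[('bottle',(335,155),.1),('bowl',(427,168),.03)]:print(n,onz(i,*pt,z))
E
```

```text
cam in tool [  84.33799608    0.89350255 -159.65460387] dir [-0.32798148 -0.0018883   0.94468226] up [ 9.44684149e-01 -7.23163879e-04  3.27980694e-01]
xyz [ 463.4 -361.5  -85.3] yaw now 16.95
bottle [ 0.7095746  -0.09528614  0.1       ]
bowl [ 0.69992014 -0.33630485  0.03      ]
```

```bash
cat >> h.py <<'E'
def rows(P,yaw,n):
    "n even rows from here to P while turning to yaw; tool pointing down"
    p,R=tool();y0=np.arctan2(R[1,0],R[0,0]);t=(y0-np.radians(yaw)+np.pi)%(2*np.pi)-np.pi
    d=(np.array(P)-p)*1e3/n;y=y0
    for k in range(n):
        x=np.array([np.cos(y),np.sin(y)]);print([round(float(v),1) for v in (d[:2]@x,d[0]*x[1]-d[1]*x[0],-d[2])],end=',');y-=t/n
    print('\ntwist/row',round(t/n,4))
E
python3 -c "
from h import *
rows([.549,-.212,.3],123,16)"
```

```text
[29.0, -22.6, -5.4],[31.4, -19.1, -5.4],[33.4, -15.3, -5.4],[34.9, -11.4, -5.4],[36.0, -7.3, -5.4],[36.6, -3.1, -5.4],[36.7, 1.2, -5.4],[36.3, 5.4, -5.4],[35.5, 9.6, -5.4],[34.1, 13.6, -5.4],[32.3, 17.4, -5.4],[30.1, 21.0, -5.4],[27.5, 24.4, -5.4],[24.5, 27.4, -5.4],[21.1, 30.0, -5.4],[17.5, 32.3, -5.4],
twist/row -0.1157
```

Request:
drive_tool(gripper=[1,1,1,1,1,1,1,1], xyz=[[29,-22.6,-5.4],[31.4,-19.1,-5.4],[33.4,-15.3,-5.4],[34.9,-11.4,-5.4],[36,-7.3,-5.4],[36.6,-3.1,-5.4],[36.7,1.2,-5.4],[36.3,5.4,-5.4]], twist=[-0.1157,-0.1157,-0.1157,-0.1157,-0.1157,-0.1157,-0.1157,-0.1157])

```text
clock: 0.77
ee_pos: [0.3808, -0.4513, 0.2582]
tool_rot: [[0.337, 0.941, -0.001], [0.941, -0.337, 0.0], [0.0, -0.001, -1.0]]
ft_force: [0.1, -0.9, -0.1]
width: 0.0855
grasp_force: 0.0
```

Request:
drive_tool(gripper=[1,1,1,1,1,1,1,1], xyz=[[35.5,9.6,-5.4],[34.1,13.6,-5.4],[32.3,17.4,-5.4],[30.1,21,-5.4],[27.5,24.4,-5.4],[24.5,27.4,-5.4],[21.1,30,-5.4],[17.5,32.3,-5.4]], twist=[-0.1157,-0.1157,-0.1157,-0.1157,-0.1157,-0.1157,-0.1157,-0.1157])

```text
clock: 1.43
ee_pos: [0.5496, -0.2112, 0.3015]
tool_rot: [[-0.549, 0.835, -0.001], [0.835, 0.549, -0.0], [0.0, -0.001, -1.0]]
ft_force: [0.1, -0.3, 0.3]
width: 0.0854
grasp_force: 0.0
```

Request:
drive_tool(gripper=[1,1,1,1,1,1,1,1], xyz=[[0,0,0],[0,0,0],[0,0,0],[0,0,0],[0,0,0],[0,0,0],[0,0,0],[0,0,0]], twist=[0,0,0,0,0,0,0,0])

```text
clock: 2.1
ee_pos: [0.5489, -0.2134, 0.3014]
tool_rot: [[-0.544, 0.839, -0.0], [0.839, 0.544, -0.0], [0.0, -0.0, -1.0]]
ft_force: [0.1, 1.0, 0.0]
width: 0.0855
grasp_force: 0.0
```

Run:
```python
from h import *
o=readout.get_obs();print(np.round(o['joint_pos'],1));go([.549,-.212,.3],123)
i=cams.camera_info('wrist');im=cams.camera('wrist');cv2.imwrite('pics/w1.png',im)
np.savez('w1.npz',K=i['K'],extrinsics=i['extrinsics'])
```

```text
[ 39.4  21.1 -30.1 104.   12.3  58.1  37.4]
xyz [1.1 0.8 1.4] yaw now 122.95
twist -0.0009
```

View pics/w1.png

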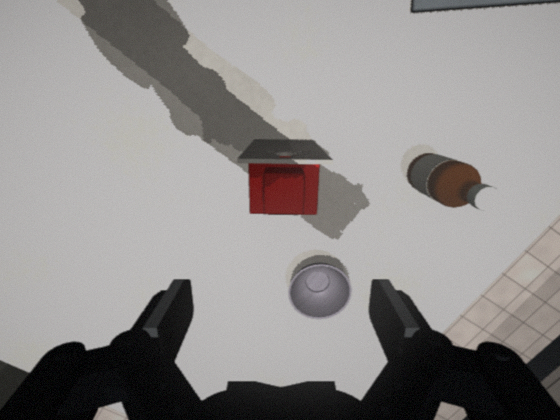

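The wrist view shows the plate's rim from (241,158) to (331,159), the red lid from (249,165) to (319,214), the bowl at (320,290) and the bottle at (450,185).

Run:
```python
from h import *
i=dict(np.load('w1.npz'));im=cv2.imread('pics/w1.png')
m=red(im);c=max(cv2.findContours(m,0,2)[0],key=cv2.contourArea);R=cv2.minAreaRect(c);print(R)
pf=onz(i,*cv2.boxPoints(R).mean(0),.104)
hs=cv2.boxPoints(R);hs=hs[np.argsort(hs[:,1])][2:];hs=hs[np.argsort(hs[:,0])]
L,Rr=[onz(i,*p,.104) for p in hs];print('lid front edge',L,Rr,np.linalg.norm(L-Rr),(L+Rr)/2)
d=Rr-L;print('edge dir',np.degrees(np.arctan2(d[1],d[0])))
# rim line: dark plate-> below rim boundary per column
g=cv2.cvtColor(im,6).astype(int)
for row in(154,156,157,158,159,160,161):
    print(row,g[row,232:245],g[row,326:338])
print(g[145:168,250],g[145:168,318])
a,b=onz(i,241,158.5,.186),onz(i,331,159,.186);d=b-a;print('rim',a,b,np.linalg.norm(d),np.degrees(np.arctan2(d[1],d[0])))
```

```text
((283.5, 188.5), (49.0, 69.0), 90.0)
lid front edge [ 0.5354167  -0.26364675  0.104     ] [ 0.60527263 -0.21839289  0.104     ] 0.08323317745247255 [ 0.57034466 -0.24101982  0.104     ]
edge dir 32.93585210349808
154 [121 118 117 116 121 120 116 116  93  76  58  51  54] [ 81 105 132 167 181 186 183 186 182 182 185 184]
156 [120 120 119 123 124 119 104  72  59  54  50  57  52] [ 71  75  93 125 161 180 187 186 182 185 183 183]
157 [116 117 118 123 117 104  82  67  55  53  51  55  55] [ 73  69  71  89 126 165 179 184 184 187 183 182]
158 [122 121 118 127 119 104  83  72  68  63  65  66  66] [ 73  80  76  69  87 125 163 177 186 184 184 181]
159 [122 123 124 120 119  99  90  85  88  89  86  84  86] [116 113 117 109 106 113 141 173 185 187 183 185]
160 [120 122 118 122 118 104  93  95  90  93  91  91  90] [172 172 170 170 168 168 174 181 181 184 185 182]
161 [125 120 116 115 111 104  90  95  92  90  96  90  94] [185 186 183 184 186 185 179 183 187 185 184 187]
[55 53 49 52 56 55 53 50 51 52 47 53 54 65 88 99 93 90 64 42 34 36 36] [109  82  75  71  70  70  70  65  66  70  65  66  61  67 111 171 183 184
 172 121  92  80  73]
rim [ 0.49605528 -0.1966477   0.186     ] [ 0.56251908 -0.15410078  0.186     ] 0.07891563727110817 32.62541611450976
```

```bash
python3 -c "
from h import *
go([.5526,-.2145,.136],122.8)"
```

```text
xyz [ -3.1   2.3 165.4] yaw now 122.97
twist 0.003
```

Request:
drive_tool(gripper=[1,1,1,1,1,1,1,1], xyz=[[-3.1,2.3,15],[0,0,25],[0,0,25],[0,0,25],[0,0,20],[0,0,15],[0,0,10],[0,0,0]], twist=[0.003,0,0,0,0,0,0,0])

```text
clock: 2.82
ee_pos: [0.5514, -0.2138, 0.1644]
tool_rot: [[-0.542, 0.84, -0.004], [0.84, 0.542, 0.001], [0.003, -0.003, -1.0]]
ft_force: [-0.0, -1.0, -0.3]
width: 0.0852
grasp_force: 0.0
```

Request:
drive_tool(gripper=[1,1,1,1,1,1,1,1], xyz=[[0,0,10],[0,0,8],[0,0,6],[0,0,4],[0,0,2],[0,0,0],[0,0,0],[0,0,0]], twist=[0,0,0,0,0,0,0,0])

```text
clock: 3.48
ee_pos: [0.5532, -0.2142, 0.1369]
tool_rot: [[-0.542, 0.84, 0.001], [0.84, 0.542, -0.0], [-0.001, 0.0, -1.0]]
ft_force: [-0.6, 0.1, 0.1]
width: 0.0856
grasp_force: 0.0
```

Run:
```python
from h import *
go([.5526,-.2145,.136],122.8)
i=cams.camera_info('wrist');im=cams.camera('wrist');cv2.imwrite('pics/w2.png',im)
np.savez('w2.npz',K=i['K'],extrinsics=i['extrinsics'])
```

```text
xyz [ 0.1 -0.7  0.9] yaw now 122.84
twist 0.0008
```

View pics/w2.png

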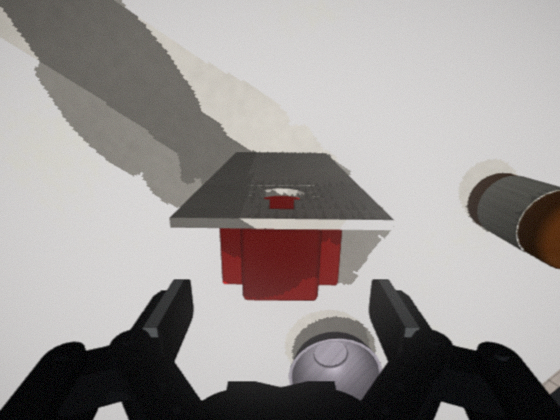

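The plate's rim runs from (171,222) to (392,224), the hood is at (243–319, 228–300), and the open fingers are at (180,300) and (380,300). I'll check how the hood lines up with the TCP.

Run:
```python
from h import *
i=dict(np.load('w2.npz'));p,R=tool()
print('TCP px',proj(i,p),'tip',proj(i,p+.019*R[:,2]),'top',proj(i,p-.005*R[:,2]))
X=-R[:,0]
for n,u,v,z in[('rimRL',171,220,.186),('rimRR',392,220,.186),('hoodfrontL',245,297,.142),('hoodfrontR',318,297,.142)]:
    P=R.T@(onz(i,u,v,z)-p);print(n,np.round(P*1e3,1))
```

```text
TCP px [281.66805062 264.22704156] tip [281.55794186 250.00353012] top [281.70081296 268.45917988]
rimRL [ 44.5 -41.8 -49.2]
rimRR [ 44.4  41.3 -49.1]
hoodfrontL [-18.4 -21.1  -5.1]
hoodfrontR [-18.4  20.9  -5.1]
```

The hood is centred between the fingers, with the plate's rear face 44.5 mm behind the TCP, so I'll close the gripper.

Request:
drive_tool(gripper=[0.6,0.5,0.4,0.3,0,0,0,0], xyz=[[0,0,0],[0,0,0],[0,0,0],[0,0,0],[0,0,0],[0,0,0],[0,0,0],[0,0,0]], twist=[0,0,0,0,0,0,0,0])

```text
clock: 4.2
ee_pos: [0.5529, -0.2141, 0.1365]
tool_rot: [[-0.542, 0.84, -0.0], [0.84, 0.542, -0.0], [0.0, -0.0, -1.0]]
ft_force: [0.4, -0.4, 0.0]
width: -0.0
grasp_force: 0.0
```

Request:
drive_tool(gripper=[0,0,0,0,0,0,0,0], xyz=[[0,0,0],[0,0,0],[0,0,-5],[0,0,-10],[0,0,-15],[0,0,-20],[0,0,-20],[0,0,-20]], twist=[0,0,0,0,0,0,0,0])

```text
clock: 4.87
ee_pos: [0.553, -0.214, 0.2283]
tool_rot: [[-0.543, 0.84, 0.001], [0.84, 0.543, -0.0], [-0.0, 0.0, -1.0]]
ft_force: [0.3, -0.2, 0.3]
width: 0.0003
grasp_force: 0.0
```

Run:
```python
from h import *
o=readout.get_obs();print({k:np.round(o[k],4) for k in('ee_pos','ft_force','width','grasp_force')})
S=np.array([.5983,.1831]);y=np.radians(-53.2);X=np.array([np.cos(y),np.sin(y)]);Y=np.array([-X[1],X[0]])
# TCP target: plate rear 100 mm in front of panel, stud y ~.008, z entry ~ .2 => TCP z = .136+.052
T=S+X*(.1+.0445)+Y*.008;print(T)
rows([*T,.215],180-53.2,16)
```

```text
{'ee_pos': array([ 0.553 , -0.214 ,  0.2283]), 'ft_force': array([ 0.2968, -0.2057,  0.3149]), 'width': np.float64(0.0003), 'grasp_force': np.float64(0.0)}
[0.69126476 0.07218651]
[10.3, 17.0, 0.8],[10.3, 17.0, 0.8],[10.2, 17.0, 0.8],[10.1, 17.1, 0.8],[10.0, 17.1, 0.8],[10.0, 17.2, 0.8],[9.9, 17.2, 0.8],[9.8, 17.3, 0.8],[9.7, 17.3, 0.8],[9.7, 17.3, 0.8],[9.6, 17.4, 0.8],[9.5, 17.4, 0.8],[9.4, 17.5, 0.8],[9.4, 17.5, 0.8],[9.3, 17.6, 0.8],[9.2, 17.6, 0.8],
twist/row -0.0043
```

Run:
```python
from h import *
i=cams.camera_info('wrist');im=cams.camera('wrist')
np.savez('w3.npz',K=i['K'],extrinsics=i['extrinsics'])
s=cams.camera('scene')[130:240,170:290];s=cv2.resize(s,None,fx=2.5,fy=2.5)
w=np.zeros((420,800,3),np.uint8);w[:,:500]=im[:,30:530];w[:275,500:]=s
cv2.imwrite('pics/w3.png',w)
```

```text
(no output)
```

View pics/w3.png

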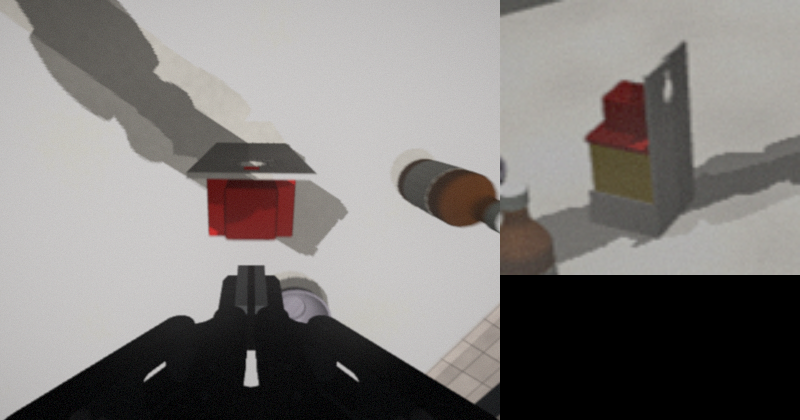

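The gripper closed on nothing. In the wrist view the shut fingertips end at row 266, but the reported TCP should put them near row 231. The bin is untouched. I'll check the fingertip in the fixed cameras.

Run:
```python
from h import *
p,R=tool();print(cams.camera_info('wrist')['K'].tolist(), proj(dict(np.load('w3.npz')),p+.019*R[:,2]))
i=cams.camera_info('scene');im=cams.camera('scene')
for d in(0,.019):
    q=proj(i,p+d*R[:,2]);print(q);cv2.circle(im,tuple(int(round(v)) for v in q),1,(0,255,255) if d==0 else (0,255,0),-1)
u,v=[int(t) for t in q]
c=im[max(0,v-110):v+40,max(0,u-95):u+95];print(max(0,v-110),max(0,u-95));cv2.imwrite('pics/s4.png',cv2.resize(c,None,fx=4,fy=4))
```

```text
[[311.95641863546973, 0.0, 280.7460008536766], [0.0, 311.95641863546973, 216.53843024425777], [0.0, 0.0, 1.0]] [285.08893963 254.88059926]
[217.01286671 132.72690741]
[217.61697607 140.03005139]
30 122
```

View pics/s4.png

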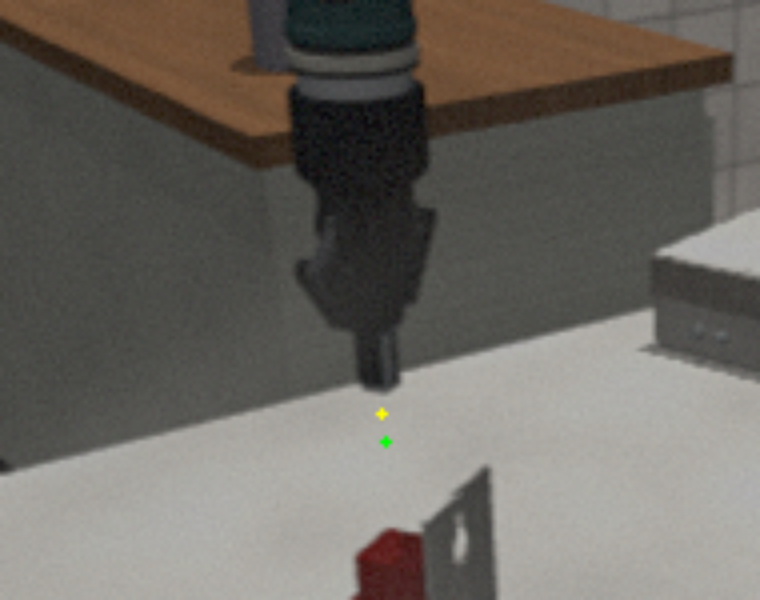

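The scene view confirms it: the shut tips are at about (216.8,126.5), while the projected tip is at (217.6,140). The real grasp point is therefore about 35 mm behind the reported TCP along the tool axis, with no sideways offset. I'll check that against the wrist view, then redo the descent 35 mm lower.

Run:
```python
from h import *
p,R=tool();i=dict(np.load('w3.npz'))
for z in(-25,-20,-15,-10,0,19):print(z,proj(i,p+R@[.011,0,z/1e3]),proj(i,p+R@[0,0,z/1e3]))
go([.5526,-.2145,.101],122.8)
```

```text
-25 [283.81705873 270.81524489] [283.73827101 290.61110989]
-20 [283.73978011 265.92057527] [283.66506442 285.23686636]
-15 [283.66706644 261.31503982] [283.59608834 280.17319335]
-10 [283.59852482 256.97375425] [283.53098636 275.39392568]
0 [283.47259945 248.99789855] [283.41116858 266.59786009]
19 [283.2674727  236.00558999] [283.2154015  252.22620352]
xyz [  1.4  -2.  128.1] yaw now 122.84
twist 0.0007
```

Request:
drive_tool(gripper=[1,1,1,1,1,1,1,1], xyz=[[0,0,0],[0,0,0],[0,0,0],[0,0,5],[0,0,10],[0,0,20],[0,0,20],[0,0,20]], twist=[0,0,0,0,0,0,0,0])

```text
clock: 5.68
ee_pos: [0.5524, -0.214, 0.1496]
tool_rot: [[-0.542, 0.84, -0.001], [0.84, 0.542, 0.0], [0.001, -0.001, -1.0]]
ft_force: [-1.1, 0.0, 0.2]
width: 0.0855
grasp_force: 0.0
```

Request:
drive_tool(gripper=[1,1,1,1,1,1,1,1], xyz=[[0,0,10],[0,0,10],[0,0,10],[0,0,8],[0,0,6],[0,0,4],[0,0,2],[0,0,0]], twist=[0,0,0,0,0,0,0,0])

```text
clock: 6.35
ee_pos: [0.553, -0.2142, 0.1014]
tool_rot: [[-0.542, 0.84, 0.0], [0.84, 0.542, -0.0], [-0.0, -0.0, -1.0]]
ft_force: [0.4, -0.0, 0.5]
width: 0.085
grasp_force: 0.0
```

Request:
drive_tool(gripper=[0.6,0.5,0.4,0.3,0,0,0,0], xyz=[[0,0,0],[0,0,0],[0,0,0],[0,0,0],[0,0,0],[0,0,0],[0,0,0],[0,0,0]], twist=[0,0,0,0,0,0,0,0])

```text
clock: 7.02
ee_pos: [0.5535, -0.2145, 0.1022]
tool_rot: [[-0.542, 0.84, 0.001], [0.84, 0.542, -0.001], [-0.001, 0.0, -1.0]]
ft_force: [0.1, -0.6, 5.7]
width: 0.0429
grasp_force: 63.3
```

The hood is gripped at 43 mm. I'll lift it and go round the bottle on the robot's side.

Request:
drive_tool(gripper=[0,0,0,0,0,0,0,0], xyz=[[0,0,-3],[0,0,-7],[0,0,-12],[0,0,-16],[0,0,-16],[0,0,-12],[0,0,-6],[0,0,-3]], twist=[0,0,0,0,0,0,0,0])

```text
clock: 7.68
ee_pos: [0.5534, -0.2142, 0.1778]
tool_rot: [[-0.542, 0.84, 0.002], [0.84, 0.542, -0.001], [-0.001, 0.001, -1.0]]
ft_force: [-0.0, -0.2, -3.5]
width: 0.0428
grasp_force: 62.2
```

Run:
```python
from h import *
o=readout.get_obs();print(o['width'],o['ft_force'])
p,R=tool();i=cams.camera_info('wrist');print(proj(i,p))
rows([.60,-.02,p[2]],123.8,8)
```

```text
0.042779114724653615 [-0.0131701  -0.15651363 -3.52399192]
[281.66415475 264.22588391]
[17.2, 18.1, -0.0],[17.2, 18.1, -0.0],[17.2, 18.1, -0.0],[17.1, 18.2, -0.0],[17.1, 18.2, -0.0],[17.0, 18.2, -0.0],[17.0, 18.3, -0.0],[17.0, 18.3, -0.0],
twist/row -0.0021
```

Request:
drive_tool(gripper=[0,0,0,0,0,0,0,0], xyz=[[8,8,0],[17,18,0],[21,22,0],[23,25,0],[23,25,0],[20,22,0],[15,17,0],[9,8,0]], twist=[-0.002,-0.002,-0.002,-0.002,-0.002,-0.002,-0.002,-0.002])

```text
clock: 8.35
ee_pos: [0.5999, -0.0148, 0.176]
tool_rot: [[-0.561, 0.828, -0.0], [0.828, 0.561, 0.003], [0.003, 0.002, -1.0]]
ft_force: [0.1, 1.5, -4.5]
width: 0.0429
grasp_force: 62.2
```

Request:
drive_tool(gripper=[0,0,0,0,0,0,0,0], xyz=[[2,8,0],[3,18,0],[4,22,0],[4,24,0],[4,22,0],[3,18,0],[2,10,0],[1,5,0]], twist=[-0.007,-0.007,-0.007,-0.007,-0.007,-0.007,-0.006,-0.004])

```text
clock: 9.02
ee_pos: [0.691, 0.0709, 0.1757]
tool_rot: [[-0.598, 0.801, -0.001], [0.801, 0.598, -0.0], [0.0, -0.001, -1.0]]
ft_force: [0.5, -0.8, -3.1]
width: 0.0427
grasp_force: 62.2
```

Request:
drive_tool(gripper=[0,0,0,0,0,0,0,0], xyz=[[0,0,0],[0,0,0],[0,0,0],[0,0,0],[0,0,0],[0,0,0],[0,0,0],[0,0,0]], twist=[0,0,0,0,0,0,0,0])

```text
clock: 9.68
ee_pos: [0.6903, 0.0707, 0.1766]
tool_rot: [[-0.598, 0.801, 0.0], [0.801, 0.598, -0.0], [-0.0, -0.0, -1.0]]
ft_force: [0.3, 0.4, -2.8]
width: 0.0428
grasp_force: 62.2
```

Run:
```python
from h import *
go([.691,.072,.178],126.8)
i=cams.camera_info('wrist');im=cams.camera('wrist');cv2.imwrite('pics/w5.png',im)
p,R=tool();np.savez('w5.npz',K=i['K'],extrinsics=i['extrinsics'],p=p,R=R)
```

```text
xyz [ 0.6  1.3 -1.4] yaw now 126.73
twist -0.0012
```

View pics/w5.png

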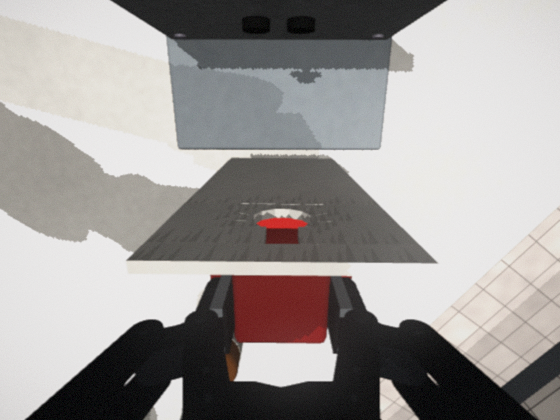

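Looking down over the plate: the rear rim runs from (127,260) to (437,263), the stand's front base edge from (177,149) to (383,150), and the two bumpers are at (256,24) and (301,24). The stud is still out of frame above. I'll compute the stand's frame relative to the tool.

Run:
```python
from h import *
i=dict(np.load('w5.npz'));p,R=i['p'],i['R'];im=cv2.imread('pics/w5.png');g=cv2.cvtColor(im,6).astype(float)
def line(c0,c1,r0,r1,sign=0):
    gy=np.gradient(cv2.GaussianBlur(g,(0,0),1),axis=0);P=[]
    for c in range(c0,c1,4):
        col=np.abs(gy[r0:r1,c]) if sign==0 else sign*gy[r0:r1,c];P.append((c,r0+np.argmax(col)))
    a=np.polyfit(*np.array(P).T,1);a=np.polyfit(*np.array([q for q in P if abs(np.polyval(a,q[0])-q[1])<2.5]).T,1);return a
def T(u,v,z):return R.T@(onz(i,u,v,z)-p)*1e3
for n,c0,c1,r0,r1,z,s in[('base',195,370,142,157,.010,0),('rim',150,420,254,268,p[2]-.1022+.186,1)]:
    a=line(c0,c1,r0,r1,s);A,B=T(c0,np.polyval(a,c0),z),T(c1,np.polyval(a,c1),z);d=B-A
    print(n,a,A,B,'deg',np.degrees(np.arctan2(d[0],d[1])))
print('base corners',T(177,149,.01),T(383,150,.01),'bumpers',T(256,30,.08),T(301,30,.08))
print('rim ends',T(127,260,p[2]-.1022+.186),T(437,263,p[2]-.1022+.186))
```

```text
base [6.20155039e-03 1.47939183e+02] [ 44.67559022 -88.72147393 166.55920065] [ 43.54276766  91.56401927 166.55919849] deg -0.3600128680758509
rim [8.71760125e-03 2.59009495e+02] [ 45.27209099 -36.04566668 -83.8014642 ] [ 44.52194727  37.08465249 -83.80145563] deg -0.5876982722451203
base corners [  44.82923637 -107.22738216  166.55919966] [ 43.77791334 104.94619928 166.55918795] bumpers [137.58463787 -18.3426517   96.55616459] [137.58926586  14.06616307  96.55615743]
rim ends [ 45.37077281 -42.24490461 -83.80146607] [ 44.41975704  41.71610631 -83.80145331]
```

Run:
```python
from h import *
i=dict(np.load('w5.npz'));p,R=i['p'],i['R']
for f in(50,60,70):
  for dz in(0,20):
    for n,q in[('stud',(144.4-f-16.5,0,-(200-176.6-dz))),('paneltop',(144.4-f,0,-(230-176.6-dz)))]:print(f,dz,n,proj(i,p+R@np.array(q)/1e3))
```

```text
50 0 stud [282.27234907 124.12357083]
50 0 paneltop [282.89235418  73.36535973]
50 20 stud [282.03969982 122.17807819]
50 20 paneltop [282.49092823  79.1282652 ]
60 0 stud [282.23649255 148.36834667]
60 0 paneltop [282.82424709 107.41825174]
60 20 stud [282.01324271 143.46833792]
60 20 paneltop [282.4446189  107.62408395]
70 0 stud [282.2023419  171.45968339]
70 0 paneltop [282.76043571 139.32332981]
70 20 stud [281.98789201 163.86826887]
70 20 paneltop [282.40077968 134.59995771]
```

Request:
drive_tool(gripper=[0,0,0,0,0,0,0,0], xyz=[[4,0,0],[8,1,0],[11,1,0],[11,1,0],[9,1,0],[5,1,0],[2,1,0],[0,0,0]], twist=[0,0,0,0,0,0,0,0])

```text
clock: 10.4
ee_pos: [0.6651, 0.1159, 0.1767]
tool_rot: [[-0.6, 0.8, 0.0], [0.8, 0.6, 0.0], [0.0, 0.001, -1.0]]
ft_force: [1.0, 0.2, -3.5]
width: 0.0429
grasp_force: 62.2
```

Run:
```python
from h import *
p,R=tool()
i=cams.camera_info('wrist');im=cams.camera('wrist');np.savez('w6.npz',K=i['K'],extrinsics=i['extrinsics'],p=p,R=R)
cv2.imwrite('pics/w6.png',im)
c=cv2.resize(np.clip(im[60:280,110:450].astype(float)*1.8,0,255).astype(np.uint8),None,fx=2.35,fy=2.35,interpolation=2);cv2.imwrite('pics/w6c.png',c)
print(np.degrees(np.arctan2(R[1,0],R[0,0])))
```

```text
126.84592784463881
```

View pics/w6c.png

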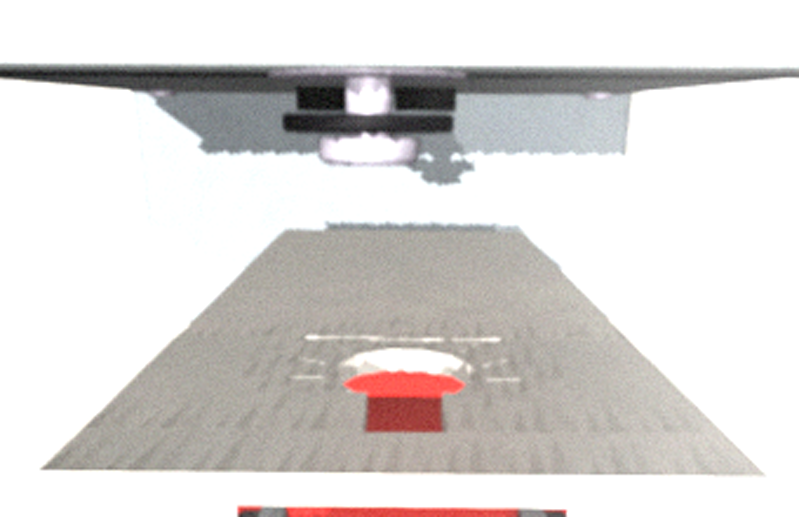

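The stud head is clearly visible: crop columns 320–418, with the collar centred at 368.5, which is about pixel (267,122) in the full image. The keyhole slot spans crop columns 367–441, about (282,230). The plate has to move to −y in the tool frame.

Run:
```python
from h import *
i=dict(np.load('w6.npz'));p,R=i['p'],i['R'];im=cv2.imread('pics/w6.png')
def T(u,v,z):return np.round(R.T@(onz(i,u,v,z)-p)*1e3,1)
f=lambda u,v:(u/2.35+110,v/2.35+60)
z=p[2]-.1022
print('head',T(*f(320,143),.2),T(*f(418,143),.2))
print('collar',T(*f(284,122),.2),T(*f(453,122),.2))
print('hole',T(*f(342,375),z+.150),T(*f(468,375),z+.150),'slot',T(*f(367,405),z+.164),T(*f(441,405),z+.164))
print('rim',T(*f(42,468),z+.186),T(*f(765,474),z+.186),'z',z)
print('panel rear edge',T(*f(100,66),.23),T(*f(700,66),.23))
```

```text
head [ 79.3 -15.  -23.3] [ 79.3   2.4 -23.3]
collar [ 82.8 -21.3 -23.3] [ 82.8   8.5 -23.3]
hole [ 44.2 -10.2 -47.8] [ 44.2  10.2 -47.8] slot [ 44.6  -5.6 -61.8] [ 44.6   5.1 -61.8]
rim [ 45.7 -41.9 -83.8] [ 44.9  41.3 -83.8] z 0.07449592374972382
panel rear edge [ 90.2 -41.1 -53.3] [ 90.2  39.5 -53.3]
```

The stud is 6.2 mm to −y of the hole, with a gap of about 33 mm to the head. I'll shift sideways, lower 25 mm and close part of the gap.

Request:
drive_tool(gripper=[0,0,0,0,0,0,0,0], xyz=[[0,-1.2,3],[2,-2,6],[5,-2,6],[5,-1,5],[4,0,3],[3,0,2],[1,0,0],[0,0,0]], twist=[0,0,0,0,0,0,0,0])

```text
clock: 11.12
ee_pos: [0.6482, 0.1277, 0.1515]
tool_rot: [[-0.599, 0.801, -0.0], [0.801, 0.599, 0.0], [0.0, 0.0, -1.0]]
ft_force: [0.6, -0.2, -2.5]
width: 0.0427
grasp_force: 62.3
```

Request:
drive_tool(gripper=[0,0,0,0,0,0,0,0], xyz=[[0,0,0],[0,0,0],[0,0,0],[0,0,0],[0,0,0],[0,0,0],[0,0,0],[0,0,0]], twist=[0,0,0,0,0,0,0,0])

```text
clock: 11.78
ee_pos: [0.6484, 0.1268, 0.1515]
tool_rot: [[-0.598, 0.801, -0.0], [0.801, 0.598, -0.0], [-0.0, -0.0, -1.0]]
ft_force: [-0.4, 0.1, -3.8]
width: 0.0429
grasp_force: 62.3
```

Run:
```python
from h import *
p,R=tool()
i=cams.camera_info('wrist');im=cams.camera('wrist');np.savez('w7.npz',K=i['K'],extrinsics=i['extrinsics'],p=p,R=R)
cv2.imwrite('pics/w7.png',im)
c=cv2.resize(np.clip(im[90:290,110:450].astype(float)*1.8,0,255).astype(np.uint8),None,fx=2.35,fy=2.35,interpolation=2);cv2.imwrite('pics/w7c.png',c)
print(p,np.degrees(np.arctan2(R[1,0],R[0,0])))
```

```text
[0.64838906 0.12680863 0.15147668] 126.73681735064726
```

View pics/w7c.png

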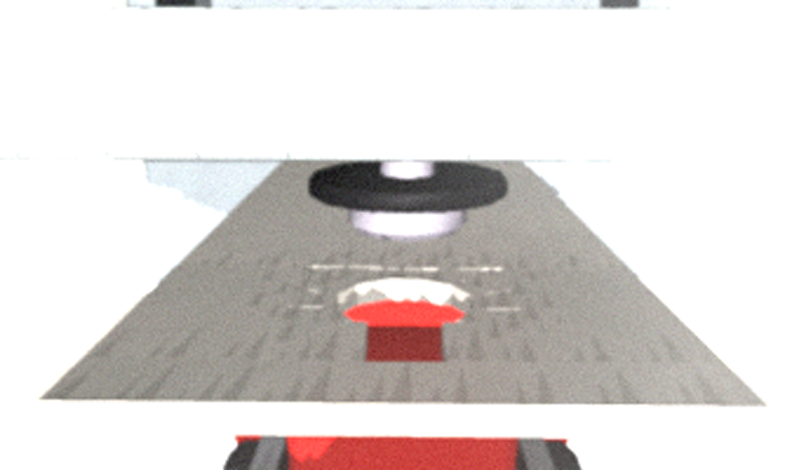

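The head is centred at crop column 407 and the collar at 408, against the hole and slot at 404. That leaves about 0.4 mm of sideways error and a gap of about 13 mm. I'll move in slowly and watch the force.

Request:
drive_tool(gripper=[0,0,0,0,0,0,0,0], xyz=[[1,0.4,0],[2,0,0],[3,0,0],[3,0,0],[2,0,0],[1,0,0],[0,0,0],[0,0,0]], twist=[0,0,0,0,0,0,0,0])

```text
clock: 12.5
ee_pos: [0.6415, 0.1368, 0.1515]
tool_rot: [[-0.598, 0.801, 0.0], [0.801, 0.598, -0.0], [-0.0, -0.0, -1.0]]
ft_force: [0.6, 0.6, -3.6]
width: 0.0428
grasp_force: 62.3
```

Request:
drive_tool(gripper=[0,0,0,0,0,0,0,0], xyz=[[0.5,0,0],[0.5,0,0],[0.5,0,0],[0.5,0,0],[0.5,0,0],[0.5,0,0],[0,0,0],[0,0,0]], twist=[0,0,0,0,0,0,0,0])

```text
clock: 13.17
ee_pos: [0.6397, 0.1392, 0.1515]
tool_rot: [[-0.598, 0.801, -0.0], [0.801, 0.598, -0.0], [0.0, -0.0, -1.0]]
ft_force: [-0.4, 0.4, -2.8]
width: 0.0426
grasp_force: 62.3
```

Request:
drive_tool(gripper=[0,0,0,0,0,0,0,0], xyz=[[0.5,0,0],[0.5,0,0],[0.5,0,0],[0.5,0,0],[0,0,0],[0,0,0],[0,0,0],[0,0,0]], twist=[0,0,0,0,0,0,0,0])

```text
clock: 13.83
ee_pos: [0.6385, 0.1407, 0.1515]
tool_rot: [[-0.598, 0.801, -0.0], [0.801, 0.598, -0.0], [-0.0, -0.0, -1.0]]
ft_force: [0.5, -0.3, -3.1]
width: 0.0429
grasp_force: 62.3
```

Request:
drive_tool(gripper=[0,0,0,0,0,0,0,0], xyz=[[0.5,0,0],[0.5,0,0],[0.5,0,0],[0,0,0],[0,0,0],[0,0,0],[0,0,0],[0,0,0]], twist=[0,0,0,0,0,0,0,0])

```text
clock: 14.5
ee_pos: [0.638, 0.1413, 0.1515]
tool_rot: [[-0.598, 0.802, 0.001], [0.802, 0.598, -0.001], [-0.001, 0.0, -1.0]]
ft_force: [2.1, -2.0, -3.5]
width: 0.0427
grasp_force: 62.2
```

A contact force of about 3 N came just where the collar was predicted, so I'll continue.

Request:
drive_tool(gripper=[0,0,0,0,0,0,0,0], xyz=[[0.5,0,0],[0.5,0,0],[0.5,0,0],[0,0,0],[0,0,0],[0,0,0],[0,0,0],[0,0,0]], twist=[0,0,0,0,0,0,0,0])

```text
clock: 15.17
ee_pos: [0.6371, 0.1425, 0.1515]
tool_rot: [[-0.598, 0.802, 0.001], [0.802, 0.598, -0.001], [-0.001, 0.0, -1.0]]
ft_force: [3.8, -4.1, -3.3]
width: 0.0426
grasp_force: 62.1
```

Request:
drive_tool(gripper=[0,0,0,0,0,0,0,0], xyz=[[0.5,0,0],[0.5,0,0],[0.5,0,0],[0,0,0],[0,0,0],[0,0,0],[0,0,0],[0,0,0]], twist=[0,0,0,0,0,0,0,0])

```text
clock: 15.83
ee_pos: [0.6367, 0.1431, 0.1515]
tool_rot: [[-0.598, 0.802, 0.001], [0.802, 0.598, -0.001], [-0.002, 0.0, -1.0]]
ft_force: [4.0, -4.5, -4.2]
width: 0.0427
grasp_force: 62.1
```

Run:
```python
from h import *
o=readout.get_obs();R=o['tool_rot'];w=np.load('w7.npz')
print('force tool',np.round(np.array(R).T@o['ft_force'],2),'tau',np.round(o['wrist_torque'],2),'moved since w7',np.round(w['R'].T@(o['ee_pos']-w['p'])*1e3,2))
```

```text
force tool [-6.01  0.55  4.26] tau [-0.87 -0.78  0.09] moved since w7 [ 2.01e+01  3.80e-01 -1.00e-02]
```

Request:
drive_tool(gripper=[0,0,0,0,0,0,0,0], xyz=[[0.5,0,0],[0.5,0,0],[0.3,0,0],[0,0,0],[0,0,0],[0,0,0],[0,0,0],[0,0,0]], twist=[0,0,0,0,0,0,0,0])

```text
clock: 16.5
ee_pos: [0.6363, 0.1436, 0.1515]
tool_rot: [[-0.597, 0.802, 0.002], [0.802, 0.597, -0.002], [-0.002, 0.0, -1.0]]
ft_force: [4.9, -5.2, -5.2]
width: 0.0427
grasp_force: 62.1
```

```bash
cat > st.py <<'E'
from h import *
o=readout.get_obs();R=o['tool_rot'];w=np.load('w7.npz')
print('force tool',np.round(np.array(R).T@o['ft_force'],2),'tau tool',np.round(np.array(R).T@o['wrist_torque'],2),'moved since w7',np.round(w['R'].T@(o['ee_pos']-w['p'])*1e3,2))
E
python3 st.py
```

```text
force tool [-7.04  0.85  5.19] tau tool [-0.12 -1.32 -0.01] moved since w7 [20.72  0.33 -0.04]
```

Request:
drive_tool(gripper=[0,0,0,0,0,0,0,0], xyz=[[0.5,0,0],[0.3,0,0],[0,0,0.5],[0,0,0.5],[0,0,0.5],[0,0,0.5],[0,0,0.5],[0,0,0.5]], twist=[0,0,0,0,0,0,0,0])

```text
clock: 17.17
ee_pos: [0.6364, 0.144, 0.1495]
tool_rot: [[-0.597, 0.802, 0.003], [0.802, 0.597, -0.002], [-0.003, 0.001, -1.0]]
ft_force: [2.7, -6.0, 0.5]
width: 0.0432
grasp_force: 62.5
```

```bash
python3 st.py
```

```text
force tool [-6.47 -1.42 -0.44] tau tool [ 0.13 -1.32 -0.08] moved since w7 [20.96  0.62  2.  ]
```

Request:
drive_tool(gripper=[0,0,0,0,0,0,0,0], xyz=[[0,0,0.5],[0,0,0.5],[0,0,0.5],[0,0,0.5],[0,0,0.5],[0,0,0.5],[0,0,0.5],[0,0,0.5]], twist=[0,0,0,0,0,0,0,0])

```text
clock: 17.83
ee_pos: [0.6364, 0.144, 0.1456]
tool_rot: [[-0.597, 0.802, 0.003], [0.802, 0.597, -0.002], [-0.003, 0.001, -1.0]]
ft_force: [3.5, -6.0, -0.5]
width: 0.0429
grasp_force: 62.5
```

```bash
python3 st.py
```

```text
force tool [-6.95 -0.77  0.56] tau tool [ 0.14 -1.27 -0.07] moved since w7 [20.93  0.7   5.92]
```

Request:
drive_tool(gripper=[0,0,0,0,0,0,0,0], xyz=[[0,0,0.8],[0,0,0.8],[0,0,0.8],[0,0,0.8],[0,0,0.8],[0,0,0.8],[0,0,0.8],[0,0,0.8]], twist=[0,0,0,0,0,0,0,0])

```text
clock: 18.5
ee_pos: [0.6364, 0.144, 0.139]
tool_rot: [[-0.597, 0.802, 0.003], [0.802, 0.597, -0.002], [-0.003, 0.001, -1.0]]
ft_force: [4.8, -6.4, -0.0]
width: 0.0427
grasp_force: 62.5
```

```bash
python3 st.py
```

```text
force tool [-7.94  0.02  0.04] tau tool [ 0.12 -1.31 -0.07] moved since w7 [20.95  0.68 12.5 ]
```

Request:
drive_tool(gripper=[0,0,0,0,0,0,0,0], xyz=[[0,0,0.5],[0,0,0.5],[0,0,0.5],[0,0,0.5],[0,0,0.5],[0,0,0.5],[0,0,0.5],[0,0,0.5]], twist=[0,0,0,0,0,0,0,0])

```text
clock: 19.17
ee_pos: [0.6365, 0.1441, 0.135]
tool_rot: [[-0.597, 0.802, 0.003], [0.802, 0.597, -0.002], [-0.003, 0.001, -1.0]]
ft_force: [4.1, -5.8, -1.1]
width: 0.0432
grasp_force: 62.5
```

```bash
python3 st.py
```

```text
force tool [-7.04 -0.18  1.09] tau tool [ 0.1  -1.24 -0.09] moved since w7 [20.97  0.78 16.45]
```

Request:
drive_tool(gripper=[0,0,0,0,0,0,0,0], xyz=[[0,0,0.4],[0,0,0.4],[0,0,0.4],[0,0,0.4],[0,0,0.4],[0,0,0.4],[0,0,0],[0,0,0]], twist=[0,0,0,0,0,0,0,0])

```text
clock: 19.83
ee_pos: [0.6365, 0.1441, 0.1326]
tool_rot: [[-0.597, 0.802, 0.003], [0.802, 0.597, -0.002], [-0.003, 0.001, -1.0]]
ft_force: [5.0, -6.5, -0.4]
width: 0.043
grasp_force: 62.5
```

```bash
python3 st.py
```

```text
force tool [-8.24  0.16  0.47] tau tool [ 0.06 -1.29 -0.14] moved since w7 [20.97  0.87 18.87]
```

Request:
drive_tool(gripper=[0,0,0,0,0,0,0,0], xyz=[[0,0,0.4],[0,0,0.4],[0,0,0.4],[0,0,0],[0,0,0],[0,0,0],[0,0,0],[0,0,0]], twist=[0,0,0,0,0,0,0,0])

```text
clock: 20.5
ee_pos: [0.6366, 0.1441, 0.1318]
tool_rot: [[-0.597, 0.802, 0.003], [0.802, 0.597, -0.002], [-0.003, 0.001, -1.0]]
ft_force: [4.7, -5.9, 1.0]
width: 0.0431
grasp_force: 62.8
```

```bash
python3 st.py
```

```text
force tool [-7.51  0.23 -0.93] tau tool [ 0.1  -1.2  -0.14] moved since w7 [20.89  0.93 19.72]
```

Request:
drive_tool(gripper=[0,0,0,0,0,0,0,0], xyz=[[0,0,0.4],[0,0,0.4],[0,0,0.2],[0,0,0],[0,0,0],[0,0,0],[0,0,0],[0,0,0]], twist=[0,0,0,0,0,0,0,0])

```text
clock: 21.17
ee_pos: [0.6367, 0.1441, 0.1316]
tool_rot: [[-0.597, 0.802, 0.004], [0.802, 0.597, -0.002], [-0.004, 0.001, -1.0]]
ft_force: [2.6, -6.2, 4.7]
width: 0.0431
grasp_force: 63.2
```

```bash
python3 st.py
```

```text
force tool [-6.51 -1.61 -4.7 ] tau tool [ 0.43 -1.19 -0.18] moved since w7 [20.85  1.02 19.91]
```

It's seated: the force rose to about 8 N net with almost no travel. I'll relax the push, then open and rise.

Request:
drive_tool(gripper=[0,0,0,0,0,0,0,0], xyz=[[-0.5,0,0],[-0.5,0,0],[-0.5,0,-0.3],[-0.4,0,-0.3],[0,0,0],[0,0,0],[0,0,0],[0,0,0]], twist=[0,0,0,0,0,0,0,0])

```text
clock: 21.83
ee_pos: [0.6368, 0.1441, 0.1316]
tool_rot: [[-0.598, 0.801, 0.002], [0.801, 0.598, -0.001], [-0.002, 0.001, -1.0]]
ft_force: [1.1, -4.8, 4.8]
width: 0.0426
grasp_force: 63.0
```

```bash
python3 st.py
```

```text
force tool [-4.56 -1.96 -4.8 ] tau tool [ 0.28 -0.81 -0.13] moved since w7 [20.84  1.05 19.93]
```

Request:
drive_tool(gripper=[1,1,1,1,1,1,1,1], xyz=[[0,0,0],[0,0,0],[0,0,0],[0,0,0],[0,0,0],[0,0,0],[0,0,0],[0,0,0]], twist=[0,0,0,0,0,0,0,0])

```text
clock: 22.5
ee_pos: [0.6356, 0.1446, 0.13]
tool_rot: [[-0.598, 0.801, -0.0], [0.801, 0.598, 0.0], [0.0, -0.0, -1.0]]
ft_force: [0.7, -0.6, 0.6]
width: 0.0856
grasp_force: 0.0
```

Request:
drive_tool(gripper=[1,1,1,1,1,1,1,1], xyz=[[0,0,-2],[0,0,-5],[0,0,-10],[0,0,-15],[0,0,-20],[0,0,-20],[0,0,-20],[0,0,-10]], twist=[0,0,0,0,0,0,0,0])

```text
clock: 23.17
ee_pos: [0.6372, 0.1453, 0.2359]
tool_rot: [[-0.598, 0.801, 0.005], [0.801, 0.598, 0.002], [-0.002, 0.005, -1.0]]
ft_force: [-0.4, 0.1, 1.0]
width: 0.0853
grasp_force: 0.0
```

Request:
drive_tool(gripper=[1,1,1,1,1,1,1,1], xyz=[[-10,0,-10],[-10,0,-10],[0,0,0],[0,0,0],[0,0,0],[0,0,0],[0,0,0],[0,0,0]], twist=[0,0,0,0,0,0,0,0])

```text
clock: 23.83
ee_pos: [0.6471, 0.1288, 0.2513]
tool_rot: [[-0.599, 0.801, -0.001], [0.801, 0.599, -0.0], [0.001, -0.001, -1.0]]
ft_force: [0.0, -0.3, 0.0]
width: 0.0857
grasp_force: 0.0
```

Run:
```python
from h import *
p,R=tool();i=cams.camera_info('wrist');im=cams.camera('wrist');cv2.imwrite('pics/w8.png',im)
# rim rear edge check: expected plate top at z=.03+.186
g=cv2.GaussianBlur(cv2.cvtColor(im,6).astype(np.float32),(0,0),1)
w=np.load('w7.npz');rim=w['p']+w['R']@np.array([20.85+45.0,.9,0])/1e3;rim[2]=.216
print('expected rim mid',proj(i,rim),'ends',[proj(i,rim+s*.042*R[:,1]).round(1) for s in(-1,1)])
gy=np.gradient(g,axis=0);v=int(proj(i,rim)[1])
for c in range(int(proj(i,rim)[0])-60,int(proj(i,rim)[0])+61,20):
    col=gy[v-25:v+25,c];print(c,v-25+np.argmax(col),round(float(col.max()),1),end='; ')
m=red(im);c=max(cv2.findContours(m,0,2)[0],key=cv2.contourArea);print(cv2.minAreaRect(c))
```

```text
expected rim mid [282.98427455 144.35525491] ends [array([214.4, 144.4]), array([351.5, 144.3])]
222 144 38.2; 242 144 39.7; 262 144 45.2; 282 144 50.7; 302 144 44.4; 322 144 36.7; 342 145 33.9; ((282.0, 186.0), (68.0, 90.0), 90.0)
```

The rim is within 1 px of where it should be for the seated pose, and it is level.

```bash
python3 -c "
from rig import r
print(r.close_job())"
```

```text
the job is handed in; nothing more can be done
None
```

The sharps bin hangs released on the stud, seated at the top of the slot and straight to within about 0.3°, with the gripper clear. The job is handed in, but `close_job` returned no verdict.

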